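# Fit the pivot pin of the core clamp

### The arm

A 6-joint arm with a two-finger parallel gripper is mounted at the origin on the work surface; the furniture and walls round the work are solid. World frame = base frame: x ahead of the robot, y to its left, z up, the work surface at z = 0. Lengths are in m, angles in rad, forces in N, time in s.
With the tool pointing down it reaches from about 0.275 to 0.875 m from the base axis. Payload 12.5 kg.
Tool frame: the origin (TCP) lies at the very end of the fingers, on their centre line; the grasp point (between the pads) lies behind it (arm.hold_point_z is the y of the grasp point in the tool frame, in m); y points along the fingers, x is the direction in which the jaws open and shut, and the axes are right-handed (so a half turn about y gives the same grasp; the last joint's range is limited). The gripper opens to 85 mm and grips with 20 to 120 N. Pads are 22 mm wide; open, the fingers measure 114 mm over their backs; the gripper's body (76 mm by 85 mm) begins 54 mm behind the grasp point. The pads swing forward as they close: fully open they stand 13 mm farther back than shut.
Start: joints at [1.252, 0.351, 1.652, -0, 1.139, -0.085], TCP at [0.127, 0.535, 0.231] pointing down, gripper open.
Joint ranges: [-2.75, 2.75], [-0.79, 2.1], [0.01, 2.65], [-1.57, 4.71], [0.07, 3.14], [-2.87, 2.87]. Speed limits (rad/s): [2.22, 2.22, 2.79, 3.14, 3.14, 3.14].

### API

Orientations are given as a unit quaternion [w, x, y, z].
In Python, from plant import arm, optics gives the robot as it stands.
- The arm moves only by the shell command python3 -m crank 'ROWS' [OPENING] [FORCE]. ROWS is a JSON object of lists of equal length, an entry for each row: "delta_pos": the shift along the tool's x, y, z in mm, a list of three; "delta_rot": the turn, a rotation vector about the tool's x, y, z in rad, a list of three. In form: {"delta_pos": [[tx, ty, tz], ...], "delta_rot": [[wx, wy, wz], ...]}. A call has 1 to 8 rows; each row shifts and turns the pose as measured when the row begins, along the tool's axes as they then stand; what a row does not reach is not made up. A row lasts 1/8 s, in which the tool goes at most 62.5 mm and 10.7 degrees, less where a joint would pass 70% of its speed; a pose out of reach is approached as far as the arm can. A call with a gripper value outside its range is refused whole. OPENING is the finger opening in mm, from 0 to 85.4, set as the call begins (- or left out, the last holds). The fingers move at their own pace and stop on an object; FORCE is the grip in N (left out, the last holds). Time passes only in rows, so rows that do not move let the fingers close. It gives the time, the measured TCP pose, the force and the opening at its end, in the units of the state.
- arm.observe(): the state, without advancing time (a new reading comes with each control period).
- optics.get_image(name): name is "scene" or "top"; returns the picture (420x560x3 uint8, red, green, blue); there is no depth.
- optics.camera_info(name): a dict with "fx", "fy", "cx", "cy" (pixels), "extrinsics" (4x4, takes a point from world to camera coordinates). Camera axes: x right, y down, z forward; pixel columns grow to the right and rows downward; lengths in m; the calibration is good to about 2 mm. A picture is of the moment at which its call begins. camera_info takes no time and is no camera call.
- arm.finish_job(): hands the job in, once; it reports no verdict.
Trained networks look in the newest picture that a camera, given by its name, has taken for a name from the list of things; names that differ only in an ending like _2 or _b are one class to them, and where a whole thing is asked for, a point or a joint stands for the part that bears it (a point fixed in the world has none). Each returns a list of dicts, best first, with "conf" (0 to 1); they miss things now and then, are a little off and sometimes report something else, mostly with a low value. They report only what shows in the picture. A call takes as long as a camera call.
- optics.cut_out(camera, name): "pixels" (420x560 bool, what is visible of it) and "extent" ([centre column, centre row, width, height] in pixels, round what is visible of it).
The state is a dict: "time_s": time; "q": joint angles; "joint_vel": joint speeds; "tau": joint torques, N m; "tcp_pos": TCP position; "tool_rot": TCP orientation; "wrist_force": force on the tool from outside, world axes, zero at the start; "torque": the same for the moment, N m; "grip_width": finger opening in m.
Only numpy, scipy, OpenCV 4.12 (cv2) and the standard library are available. Lean on these libraries where they do the work, as an engineer would, in place of code of your own. Each camera call takes 0.05 s, during which the arm holds its last target.

### The job

Fit the pivot pin of the core clamp: take the long pin from the wooden pin block and lower it, point first, through the top lug, the eye of the clamp arm and the bottom lug, until its collar sits on the top lug, then let go; do not drop it in. Leave the short pin standing in the block.

Things in the scene. Friction and masses are not known exactly. Their poses are not given: they have to be found in the camera images.
- long_pin: Longer of two steel pins, 172 mm, 0.25 kg, upright in a wooden block, point 35 mm deep, leaning at most 4 degrees. Origin at the point, z up the pin. Along z: cone, 6 mm across growing to 14 mm at 22; round shaft 14 mm across to 120; round collar 44 mm across, 120 to 127; dark round grip head 24 mm across, 127 to 172, to hold it by. Turning about z changes nothing.
- short_pin: The shorter steel pin, 127 mm, otherwise alike (shaft to 75 mm, collar 75 to 82, head to 127); too short for the clamp. Stands in the block's other hole; which pin is in which hole changes. Origin at its point, z up.
- pin_block: Heavy fixed wooden block, 70 x 170 x 45 mm (x, y, z), with two upright holes 16 mm wide and 35 mm deep, at y = -50 mm and y = +50 mm on its middle line. Origin: centre of its underside; z up.
- clamp: Fixed one-piece steel clamp, at most 132 mm high. Origin on the table below three aligned upright holes, 30 mm across, in 60 mm wide plates: bottom lug z 30 to 42 mm, arm's eye 75 to 87, top lug 120 to 132. Upright carrying the lugs: x 48 to 60 mm. Base plate 6 mm thick, x -65 to 65, y -50 to 125. The arm runs to +y and presses a small core in V blocks at y 90.
- top_hole (a point): Centre of the hole in the top lug, on its upper face (132 mm above the table).
- bottom_hole (a point): Centre of the hole in the bottom lug, on its underside (30 mm above the table).

How it is judged:
By the outcome, as a careful person would: the job done as asked, in the order asked, and still so for the second after the job is handed in, with the robot touching nothing.
It also fails if it takes over 45 s, if anything falls off the work surface, if the arm or the gripper's body presses on something with over 40 N, if the wrist force passes 120 N, or if a joint passes its speed limit or range.

## Working session

There is one attempt and no reset: what is moved stays moved. The work goes in short steps, Python scripts to look and compute and a shell command to move; the robot and the scene stay as the last step left them, time stands still between calls to the robot, and variables do not carry over. Pictures are saved under pics/ and viewed, and the job is handed in when it is done.

```bash
mkdir -p pics; ls; python3 - <<'E'
from plant import arm, optics
import cv2
print(arm.hold_point_z); print(arm.observe())
for n in ("scene","top"):
    im=optics.get_image(n); cv2.imwrite(f"pics/{n}0.png",im[:,:,::-1]); print(optics.camera_info(n))
E
```

```text
pics
-0.0187
{'time_s': 0.0, 'q': array([ 1.25240568e+00,  3.51239161e-01,  1.65243073e+00, -1.55800892e-05,
        1.13910547e+00, -8.46006473e-02]), 'joint_vel': array([-8.40658942e-05,  2.26936235e-03,  8.02427956e-05, -9.78510765e-04,
       -4.50584582e-04,  7.78211169e-04]), 'tau': array([ 9.87769745e-04, -5.06092429e+01, -2.91411138e+01,  3.01730438e-05,
        4.54558074e-03, -9.61891175e-06]), 'tcp_pos': array([0.12728998, 0.5347224 , 0.2307543 ]), 'tool_rot': array([-0.55466604,  0.55513542,  0.43792892, -0.43862114]), 'wrist_force': array([-0.94307178,  1.25036146,  0.56877888]), 'torque': array([ 0.00171336,  0.06644779, -0.01931077]), 'grip_width': 0.08534335030600901}
{'fx': 495.9633449883025, 'fy': 495.9633449883025, 'cx': 282.85504966374043, 'cy': 210.5297164343738, 'extrinsics': array([[-0.87856292, -0.47748682, -0.01155571,  0.38944052],
       [-0.33272925,  0.62921204, -0.70241259,  0.34000299],
       [ 0.34266374, -0.61326873, -0.7116762 ,  0.71986235],
       [ 0.        ,  0.        ,  0.        ,  1.        ]])}
{'fx': 516.1145371101076, 'fy': 516.1145371101076, 'cx': 281.173891374773, 'cy': 210.116611014119, 'extrinsics': array([[-0.0260129 , -0.99962705, -0.00831145, -0.11199027],
       [-0.99703858,  0.02654566, -0.0721762 ,  0.53176953],
       [ 0.07236991,  0.00640933, -0.99735727,  1.1261066 ],
       [ 0.        ,  0.        ,  0.        ,  1.        ]])}
```

View pics/scene0.png

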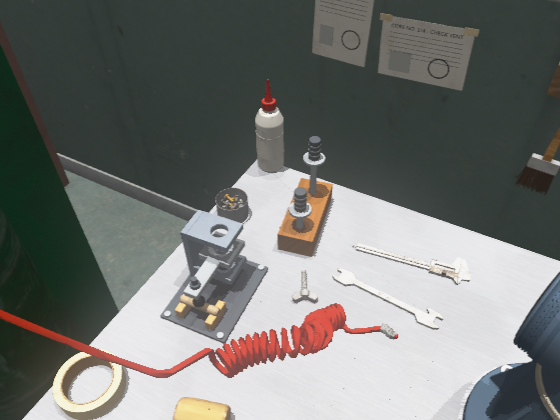

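View pics/top0.png

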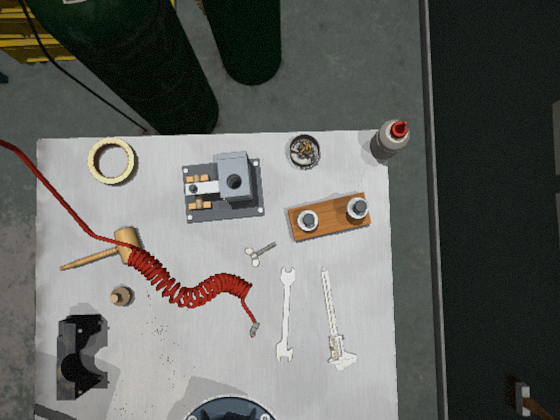

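```bash
python3 - <<'E'
from plant import arm, optics
import cv2,numpy as np
for n in ("scene","top"):
  im=optics.get_image(n).copy()
  for k,c in (("long_pin",(255,0,0)),("short_pin",(0,255,0)),("pin_block",(0,0,255)),("clamp",(255,255,0)),("top_hole",(255,0,255))):
    try: r=optics.cut_out(n,k)
    except Exception as e: print(k,e); continue
    for d in r[:3]:
      print(n,k,round(d["conf"],2),np.round(d["extent"],1),d["pixels"].sum())
    if r:
      np.save(f"{n}_{k}.npy",r[0]["pixels"])
      cs,_=cv2.findContours(r[0]["pixels"].astype(np.uint8),cv2.RETR_EXTERNAL,cv2.CHAIN_APPROX_NONE)
      cv2.drawContours(im,cs,-1,c,1)
  cv2.imwrite(f"pics/{n}1.png",im[:,:,::-1])
E
```

```text
scene long_pin 0.84 [314.4 166.3  22.2  59.4] 678
scene short_pin 0.94 [297.9 208.7  19.2  40.5] 522
scene pin_block 0.17 [215.3 277.8 105.7 135. ] 7918
scene clamp 0.56 [216.2 274.9 105.7 136.3] 8110
scene top_hole 0.73 [212.9 277.4 107.6 128.1] 7924
top long_pin 0.8 [360.4 208.4  23.1  25.5] 387
top short_pin 0.56 [308.7 223.1  20.6  22.4] 332
top pin_block 0.64 [328.6 215.8  83.8  45.9] 1939
top clamp 0.89 [224.5 186.8  79.2  70.7] 4626
top top_hole 0.84 [224.3 186.5  78.1  69. ] 4669
```

The scene view shows the long pin in the far hole (collar near 314,158) and the short pin in the near one (300,208). The clamp's top-lug hole is at about (221,232) in scene and (234,182) in top. I'll enlarge these areas for precise measurement.

```bash
python3 - <<'E'
import cv2,numpy as np
def crop(f,x0,y0,w,h,s,o):
    im=cv2.imread(f)[y0:y0+h,x0:x0+w]; im=cv2.resize(im,None,fx=s,fy=s,interpolation=cv2.INTER_CUBIC)
    for i in range(0,w,10): cv2.putText(im,str(x0+i),(i*s,8),0,.3,(0,255,255),1); cv2.line(im,(i*s,8),(i*s,14),(0,255,255),1)
    for i in range(0,h,10): cv2.putText(im,str(y0+i),(0,i*s+3),0,.3,(0,255,255),1)
    return cv2.imwrite(o,im)
crop("pics/scene0.png",270,125,70,130,4,"pics/a.png")
crop("pics/top0.png",280,185,100,60,8,"pics/b.png")
crop("pics/scene0.png",155,200,120,145,4,"pics/c.png")
crop("pics/top0.png",175,145,95,80,7,"pics/d.png")
E
```

```text
(no output)
```

View pics/a.png

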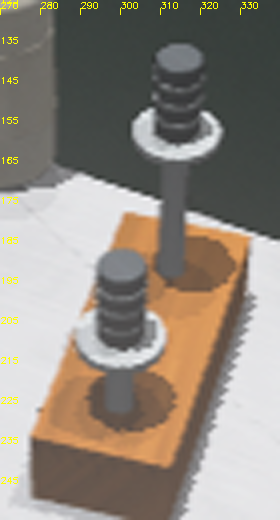

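View pics/b.png

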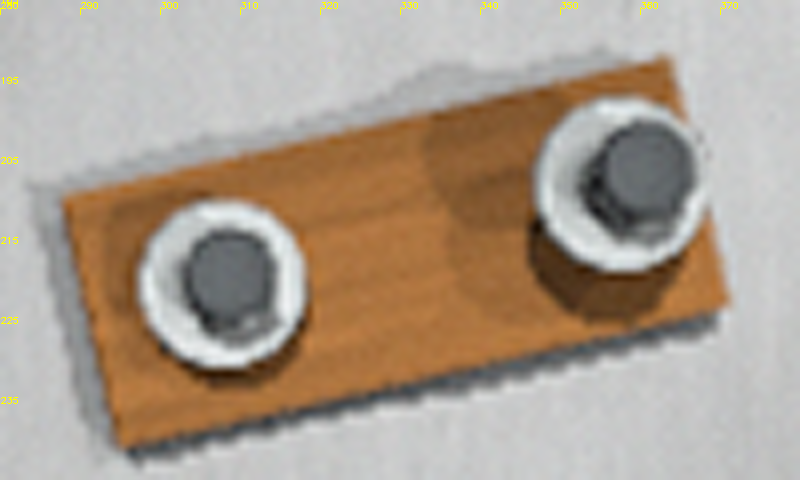

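View pics/c.png

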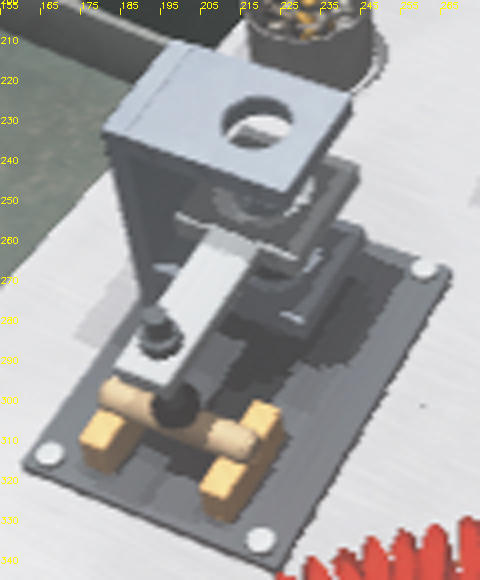

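View pics/d.png

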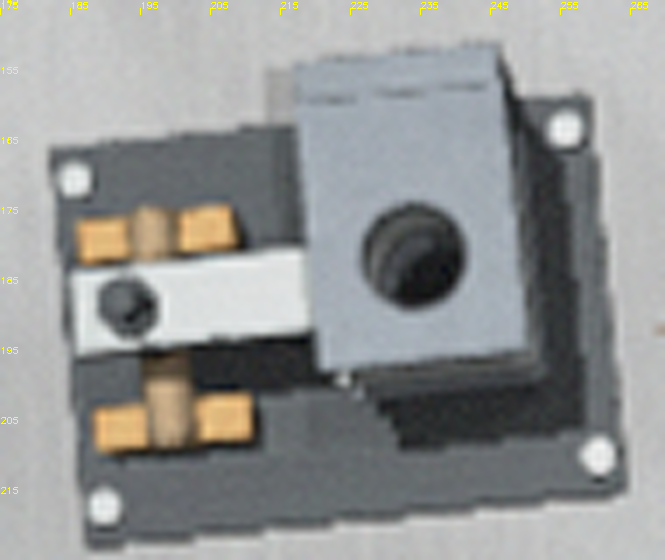

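```bash
cat > h.py <<'E'
import numpy as np
from plant import arm, optics
from scipy.spatial.transform import Rotation as R
from scipy.optimize import least_squares
def proj(n,P):
    c=optics.camera_info(n);E=c["extrinsics"];p=np.atleast_2d(P)@E[:3,:3].T+E[:3,3]
    return np.c_[c["fx"]*p[:,0]/p[:,2]+c["cx"],c["fy"]*p[:,1]/p[:,2]+c["cy"]]
def onplane(n,uv,z):
    c=optics.camera_info(n);E=c["extrinsics"];o=-E[:3,:3].T@E[:3,3]
    d=E[:3,:3].T@np.array([(uv[0]-c["cx"])/c["fx"],(uv[1]-c["cy"])/c["fy"],1]);return o+d*(z-o[2])/d[2]
def tri(uvs):
    f=lambda P:np.concatenate([proj(n,P)[0]-uv for n,uv in uvs])
    s=least_squares(f,[.5,0,.1]);return s.x,s.fun
E
python3 - <<'E'
from h import *
h=.5*0
print("tophole top",onplane("top",(234.0,181.6),.132),"scene",onplane("scene",(219.5,230.9),.132),tri([("top",(234,181.6)),("scene",(219.5,230.9))]))
B=[(259.3,158.9),(264.4,215),(187.6,223.3),(182.1,166.1)]
W=np.array([onplane("top",b,.006) for b in B]);print(W)
S=[(155+450/4,200+270/4),(155+283/4,200+570/4),(155+25/4,200+465/4)]
print("scene corners",np.array([onplane("scene",b,.006) for b in S]))
BB=[(363.5,192.25),(371.25,223.1),(295,241),(288.1,210)]
W=np.array([onplane("top",b,.045) for b in BB]);print("block",W)
for a,t in ((("scene",(315,138.5)),("top",(361.2,205.2))),(("scene",(314.2,157)),("top",(357.9,207.9)))):
    print("pin",tri([a,t]))
print("shaft entry", onplane("scene",(312.7,193),.045))
print("short top",tri([("scene",(300.2,190.3)),("top",(308.7,219))]))
print(np.linalg.norm(W-np.roll(W,1,0),axis=1))
E
```

```text
tophole top [ 0.58032686 -0.03348155  0.132     ] scene [ 0.58092609 -0.03072977  0.132     ] (array([ 0.58159504, -0.0327049 ,  0.12963053]), array([-0.28064786, -0.46551666,  0.45803325,  0.04132672]))
[[ 0.64689335 -0.07946193  0.006     ]
 [ 0.51959083 -0.0879809   0.006     ]
 [ 0.50552054  0.08465593  0.006     ]
 [ 0.6352532   0.09543304  0.006     ]]
scene corners [[ 0.52250767 -0.08456981  0.006     ]
 [ 0.50543919  0.08692927  0.006     ]
 [ 0.63394754  0.09735848  0.006     ]]
block [[ 0.56083412 -0.30569656  0.045     ]
 [ 0.49344492 -0.31989759  0.045     ]
 [ 0.45916029 -0.15419436  0.045     ]
 [ 0.52658752 -0.141124    0.045     ]]
pin (array([ 0.5226321 , -0.27919294,  0.18098391]), array([ 0.25387492,  0.01460838, -0.10942838, -0.23011629]))
pin (array([ 0.52161605, -0.278757  ,  0.1365661 ]), array([ 0.63205507,  0.03621756, -0.27521294, -0.57983189]))
shaft entry [ 0.52028777 -0.27305748  0.045     ]
short top (array([ 0.50214747, -0.18030783,  0.13711682]), array([ 0.62220178,  0.03842908, -0.29903165, -0.60864142]))
[0.16809806 0.06886926 0.16921288 0.06868235]
```

```bash
python3 - <<'E'
from h import *
s=arm.observe();q=s["tool_rot"];M=R.from_quat(q,scalar_first=True).as_matrix();print(M.round(3))
print("bottle tip",tri([("scene",(268,83)),("top",(401,128))]),"base",onplane("scene",(272,168),0))
d=np.array([.523,-.280,.33])-s["tcp_pos"];print("world",d,"tool mm",1000*M.T@d)
# yaw angle needed: jaw axis
print(np.degrees(np.arctan2(M[1,0],M[0,0])))
E
```

```text
[[ 0.232  0.    -0.973]
 [ 0.973  0.     0.232]
 [ 0.    -1.     0.   ]]
bottle tip (array([ 0.66144318, -0.35026687,  0.22353168]), array([ 1.48695384,  0.11350492, -0.65167133, -1.19079236])) base [ 0.6616494  -0.34862322  0.        ]
world [ 0.39558125 -0.81503265  0.09868878] tool mm [-701.14336054  -98.73408711 -573.71751771]
76.59805559386547
```

```bash
python3 -m crank '{"delta_pos":[[-35,-40,-28],[-35,-40,-28],[-47,-8,-39],[-47,-6,-39],[-47,0,-39],[-47,0,-39],[-47,0,-39],[-47,0,-39]],"delta_rot":[[0,0,0],[0,0,0],[0,0,0],[0,0,0],[0,0,0],[0,0,0],[0,0,0],[0,0,0]]}' 70 60
cat > g.py <<'E'
from h import *
import sys
t=np.array([float(v) for v in sys.argv[1:4]])
s=arm.observe();M=R.from_quat(s["tool_rot"],scalar_first=True).as_matrix()
print(s["time_s"],s["tcp_pos"].round(4),s["q"].round(2),"F",s["wrist_force"].round(1),"w",s["grip_width"])
print("tool mm",(1000*M.T@(t-s["tcp_pos"])).round(1)," yaxis",M[:,1].round(3),"jaw",M[:,0].round(3), "upright rotvec",(M.T@np.cross(M[:,1],[0,0,-1])).round(4))
E
python3 g.py .523 -.28 .33
```

```text
time_s: 1.7
tcp_pos: [0.3317, 0.1174, 0.3292]
tool_rot: [-0.552, 0.554, 0.442, -0.438]
wrist_force: [1.2, 0.5, -0.4]
grip_width: 0.0701
1.7 [0.3317 0.1174 0.3292] [ 0.21 -0.14  1.96 -0.    1.32 -1.14] F [ 1.2  0.5 -0.4] w 0.07013665268127403
tool mm [-344.3   -0.  -275.6]  yaxis [ 0.006  0.001 -1.   ] jaw [0.225 0.974 0.002] upright rotvec [0.0055 0.     0.0023]
```

```bash
python3 -m crank '{"delta_pos":[[-48,0,-38],[-48,0,-38],[-48,0,-38],[-48,0,-38],[-48,0,-38],[-48,0,-38],[-48,0,-38],[-20,0,-16]],"delta_rot":[[0,0,0],[0,0,0],[0,0,0],[0,0,0],[0,0,0],[0,0,0],[0,0,0],[0,0,0]]}' 70 60
python3 g.py .523 -.28 .25
```

```text
time_s: 2.7
tcp_pos: [0.5276, -0.3055, 0.3314]
tool_rot: [-0.552, 0.557, 0.442, -0.436]
wrist_force: [-0.4, 0.9, 0.6]
grip_width: 0.0697
2.7 [ 0.5276 -0.3055  0.3314] [-0.6   0.38  1.36  0.01  1.39 -1.95] F [-0.4  0.9  0.6] w 0.06968799318575226
tool mm [23.5 81.4 11.2]  yaxis [ 0.011  0.001 -1.   ] jaw [0.229 0.973 0.003] upright rotvec [0.0106 0.     0.0033]
```

```bash
python3 -m crank '{"delta_pos":[[23,40,10],[0,40,0],[0,0,0]],"delta_rot":[[0.01,0,0.003],[0,0,0],[0,0,0]]}' 70 60
python3 g.py .523 -.28 .146
python3 - <<'E'
from h import *
import cv2
for n in ("scene","top"):
    im=optics.get_image(n).copy()
    cv2.imwrite(f"pics/{n}2.png",im[:,:,::-1])
E
```

```text
time_s: 3.08
tcp_pos: [0.524, -0.2826, 0.249]
tool_rot: [-0.555, 0.555, 0.438, -0.438]
wrist_force: [-0.8, -0.3, 0.3]
grip_width: 0.0698
3.075 [ 0.524  -0.2826  0.249 ] [-0.57  0.42  1.51  0.    1.22 -1.91] F [-0.8 -0.3  0.3] w 0.06982449732670354
tool mm [  2.3 103.    1.6]  yaxis [ 0.  0. -1.] jaw [0.232 0.973 0.   ] upright rotvec [0.0005 0.     0.0001]
```

View pics/scene2.png

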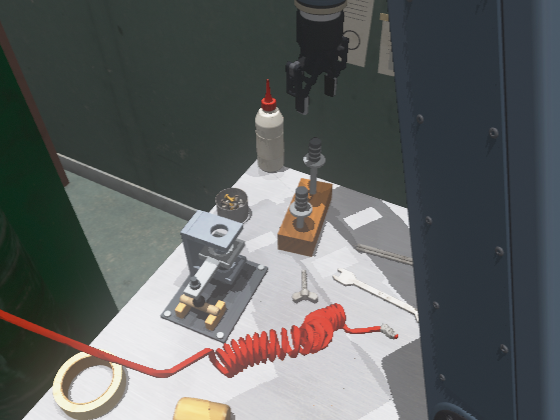

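The open gripper (fingers near 300,100) hangs directly above the long pin's head (315,145), and the bottle (270,130) is clear. Descending.

```bash
python3 -m crank '{"delta_pos":[[2,40,1.5],[0,30,0],[0,22,0],[0,10,0]],"delta_rot":[[0,0,0],[0,0,0],[0,0,0],[0,0,0]]}' 70 60
python3 g.py .523 -.28 .146
python3 - <<'E'
from h import *
import cv2
im=optics.get_image("scene")[80:240,230:400]
cv2.imwrite("pics/s3.png",cv2.resize(im[:,:,::-1],None,fx=3.5,fy=3.5))
E
```

```text
time_s: 3.68
tcp_pos: [0.5296, -0.2846, 0.1578]
tool_rot: [-0.548, 0.562, 0.441, -0.436]
wrist_force: [-0.2, 0.4, 0.0]
grip_width: 0.0701
3.675 [ 0.5296 -0.2846  0.1578] [-0.57  0.51  1.6   0.    1.01 -1.91] F [-0.2  0.4  0. ] w 0.07011676950826677
tool mm [ 3.  11.6  7.8]  yaxis [ 0.019 -0.012 -1.   ] jaw [ 0.232  0.973 -0.007] upright rotvec [ 0.0208  0.     -0.0069]
```

View pics/s3.png

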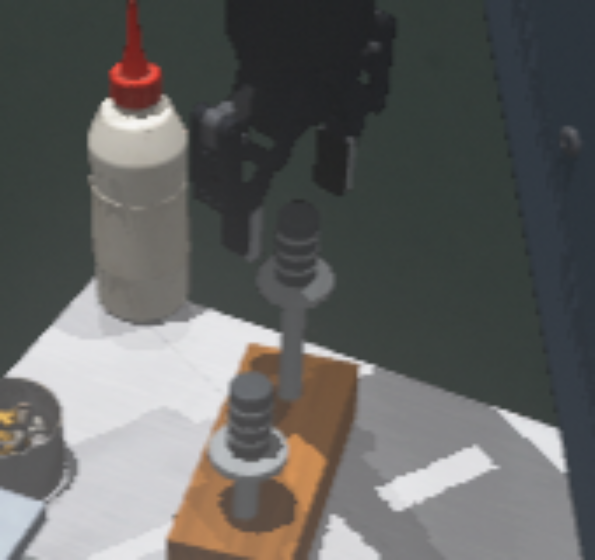

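The fingers straddle the head (finger tips at crop 240,250 and 335,185; head at 298,235). I'll centre it and settle.

```bash
python3 -m crank '{"delta_pos":[[3,5,8],[0,4,0],[0,0,0]],"delta_rot":[[0.02,0,-0.007],[0,0,0],[0,0,0]]}' 70 60
python3 g.py .523 -.28 .146
```

```text
time_s: 4.1
tcp_pos: [0.5232, -0.2802, 0.1502]
tool_rot: [-0.554, 0.556, 0.439, -0.438]
wrist_force: [-0.9, 0.1, 0.8]
grip_width: 0.0699
4.1 [ 0.5232 -0.2802  0.1502] [-0.57  0.52  1.61  0.    1.01 -1.91] F [-0.9  0.1  0.8] w 0.06989552134211506
tool mm [0.2 4.2 0.2]  yaxis [ 0.002 -0.001 -1.   ] jaw [ 0.232  0.973 -0.   ] upright rotvec [ 0.0025  0.     -0.0005]
```

```bash
python3 -m crank '{"delta_pos":[[0,4,0],[0,0,0]],"delta_rot":[[0.002,0,0],[0,0,0]]}' 70 60
python3 -m crank '{"delta_pos":[[0,0,0],[0,0,0],[0,0,0],[0,0,0],[0,0,0],[0,0,0]],"delta_rot":[[0,0,0],[0,0,0],[0,0,0],[0,0,0],[0,0,0],[0,0,0]]}' 15 60
python3 g.py .523 -.28 .32
```

```text
time_s: 4.35
tcp_pos: [0.5234, -0.2804, 0.1465]
tool_rot: [-0.554, 0.555, 0.438, -0.438]
wrist_force: [-0.1, 0.4, 0.1]
grip_width: 0.0697
time_s: 5.1
tcp_pos: [0.5236, -0.2803, 0.1469]
tool_rot: [-0.554, 0.556, 0.438, -0.438]
wrist_force: [-0.6, 1.0, 0.5]
grip_width: 0.0224
5.1 [ 0.5236 -0.2803  0.1469] [-0.57  0.52  1.61  0.    1.   -1.91] F [-0.6  1.   0.5] w 0.022441251274663072
tool mm [   0.  -173.1    0.4]  yaxis [ 0.001 -0.001 -1.   ] jaw [ 0.232  0.973 -0.001] upright rotvec [ 0.0016  0.     -0.0005]
```

```bash
python3 -m crank '{"delta_pos":[[0,-8,0],[0,-12,0],[0,-20,0],[0,-25,0],[0,-30,0],[0,-35,0],[0,-25,0],[0,-8,0]],"delta_rot":[[0,0,0],[0,0,0],[0,0,0],[0,0,0],[0,0,0],[0,0,0],[0,0,0],[0,0,0]]}' 10 60
python3 g.py .581 -.032 .32
```

```text
time_s: 6.1
tcp_pos: [0.522, -0.2798, 0.3179]
tool_rot: [0.555, -0.555, -0.438, 0.439]
wrist_force: [-0.3, 0.8, -4.2]
grip_width: 0.0227
6.1 [ 0.522  -0.2798  0.3179] [-0.57  0.36  1.42 -0.    1.36 -1.91] F [-0.3  0.8 -4.2] w 0.022700122478305957
tool mm [ 2.547e+02 -2.300e+00  1.000e-01]  yaxis [-0.001 -0.001 -1.   ] jaw [ 0.232  0.973 -0.001] upright rotvec [-0.0007  0.     -0.0009]
```

```bash
python3 -m crank '{"delta_pos":[[30,0,0],[45,0,0],[50,0,0],[50,0,0],[40,0,0],[22,0,0],[10,0,0],[0,0,0]],"delta_rot":[[0,0,0],[0,0,0],[0,0,0],[0,0,0],[0,0,0],[0,0,0],[0,0,0],[0,0,0]]}' 10 60
python3 g.py .581 -.032 .3
```

```text
time_s: 7.1
tcp_pos: [0.5784, -0.0328, 0.3137]
tool_rot: [0.557, -0.553, -0.435, 0.44]
wrist_force: [0.1, 0.1, -3.0]
grip_width: 0.0229
7.1 [ 0.5784 -0.0328  0.3137] [-0.14  0.34  1.46 -0.    1.35 -1.47] F [ 0.1  0.1 -3. ] w 0.022915054014832785
tool mm [ 1.4 13.7 -2.5]  yaxis [-0.008 -0.    -1.   ] jaw [ 0.234  0.972 -0.002] upright rotvec [-0.0081  0.     -0.002 ]
```

```bash
python3 -m crank '{"delta_pos":[[1,0,-2],[0,0,0]],"delta_rot":[[-0.008,0,-0.002],[0,0,0]]}' 10 60
python3 g.py .581 -.032 .3
python3 - <<'E'
from h import *
import cv2
im=optics.get_image("scene");cv2.imwrite("pics/s4f.png",im[:,:,::-1])
cv2.imwrite("pics/s4.png",cv2.resize(im[100:300,130:300,::-1],None,fx=3,fy=3,interpolation=cv2.INTER_CUBIC))
im=optics.get_image("top")
cv2.imwrite("pics/t4.png",im[:,:,::-1])
for n in("scene","top"):
  for d in optics.cut_out(n,"long_pin")[:2]: print(n,d["conf"],d["extent"])
E
```

```text
time_s: 7.35
tcp_pos: [0.5804, -0.0339, 0.3135]
tool_rot: [-0.556, 0.556, 0.437, -0.437]
wrist_force: [0.1, 1.2, -3.3]
grip_width: 0.0228
7.35 [ 0.5804 -0.0339  0.3135] [-0.14  0.34  1.46 -0.    1.34 -1.47] F [ 0.1  1.2 -3.3] w 0.022796731552667832
tool mm [ 2.  13.5 -0.1]  yaxis [ 0. -0. -1.] jaw [ 0.235  0.972 -0.   ] upright rotvec [ 0.0001  0.     -0.0003]
scene 0.91 [209.6, 167.7, 30.9, 92.2]
```

View pics/s4.png

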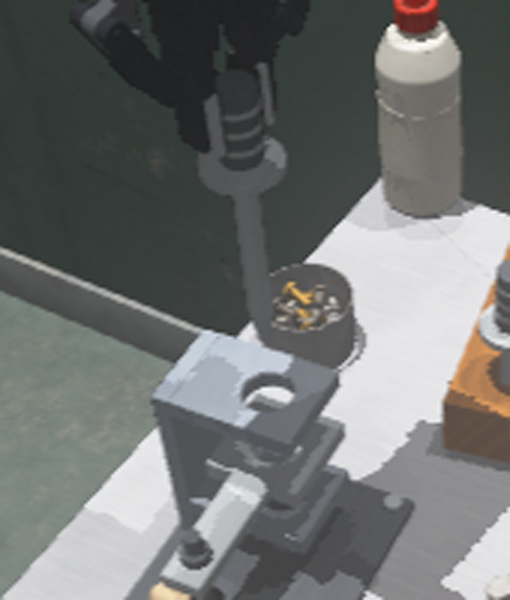

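View pics/t4.png

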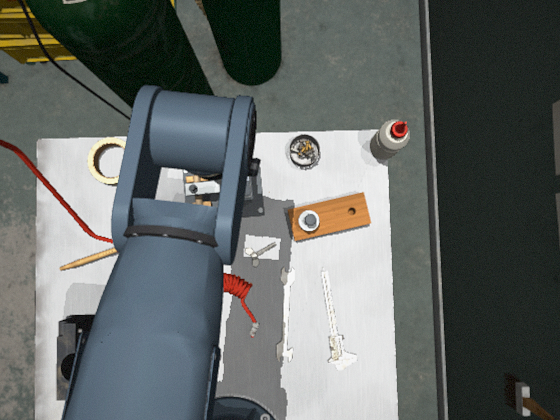

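The pin is held, with head at scene (209,125), collar at (211,157) and shaft running to about (217,210). The top view shows its hole empty and the short pin untouched. It looks slightly tilted, so I'll fit the tilt against a projection.

```bash
python3 - <<'E'
from h import *
import cv2
im=cv2.imread("pics/s4f.png")
s=arm.observe();p=s["tcp_pos"]
tip=p+[0,0,-.1365]
L=np.array([0,.06,.12,.127,.172])
print(proj("scene",tip+np.c_[0*L,0*L,L]).round(1))
r=[d for d in optics.cut_out("scene","long_pin")][0]["pixels"]
rows=[]
for v in range(115,225,5):
    u=np.where(r[v])[0]
    if len(u): rows.append((v,u.min(),u.max()))
print(rows)
c=cv2.resize(im[110:230,170:270],None,fx=5,fy=5,interpolation=cv2.INTER_CUBIC)
uv=proj("scene",tip+np.c_[0*L,0*L,L])
for a in uv: cv2.circle(c,tuple(((a-[170,110])*5).astype(int)),3,(0,0,255),-1)
cv2.imwrite("pics/s5.png",c)
E
```

```text
[[217.9 211.4]
 [213.8 184.3]
 [209.3 154.1]
 [208.7 150.3]
 [204.9 124.9]]
[(125, np.int64(203), np.int64(213)), (130, np.int64(203), np.int64(215)), (135, np.int64(204), np.int64(216)), (140, np.int64(205), np.int64(216)), (145, np.int64(205), np.int64(219)), (150, np.int64(205), np.int64(223)), (155, np.int64(195), np.int64(224)), (160, np.int64(197), np.int64(221)), (165, np.int64(206), np.int64(215)), (170, np.int64(209), np.int64(215)), (175, np.int64(209), np.int64(216)), (180, np.int64(210), np.int64(217)), (185, np.int64(210), np.int64(218)), (190, np.int64(210), np.int64(219)), (195, np.int64(211), np.int64(219)), (200, np.int64(212), np.int64(220)), (205, np.int64(213), np.int64(219)), (210, np.int64(215), np.int64(218))]
```

View pics/s5.png

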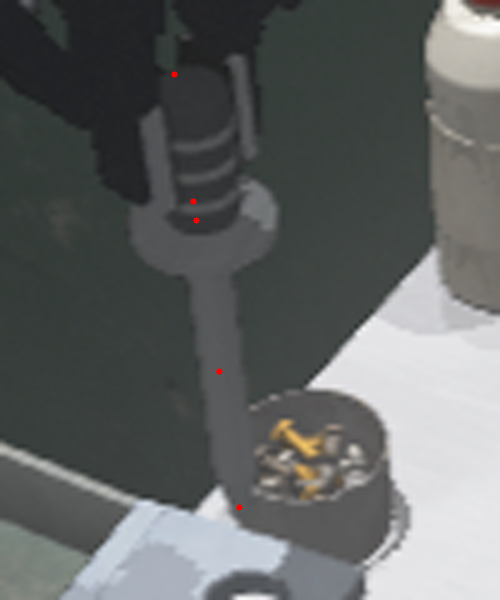

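```bash
cat > fit.py <<'E'
from h import *
import cv2,sys
# silhouette fit of the pin in a scene mask: params tip xy(z), lean a (world x), b (world y)
L=[];Rr=[]
prof=[(0,3),(22,7),(120,7),(120,22),(127,22),(127,12),(172,12)]
th=np.linspace(0,2*np.pi,40)
def mask(tip,a,b):
    d=np.array([a,b,1.]);d/=np.linalg.norm(d)
    e1=np.cross(d,[0,1,0]);e1/=np.linalg.norm(e1);e2=np.cross(d,e1)
    m=np.zeros((420*4,560*4),np.uint8)
    for (z0,r0),(z1,r1) in zip(prof[:-1],prof[1:]):
        P=[np.array(tip)+d*z/1e3+r/1e3*(np.cos(t)*e1+np.sin(t)*e2) for z,r in((z0,r0),(z1,r1)) for t in th]
        uv=proj("scene",np.array(P))
        h=cv2.convexHull(((uv+.5)*4).astype(np.int32));cv2.fillConvexPoly(m,h,255)
    return cv2.resize(m,(560,420),interpolation=cv2.INTER_AREA)/255.
E
python3 - <<'E'
from fit import *
from scipy.optimize import minimize
s=arm.observe();p=s["tcp_pos"]
r=optics.cut_out("scene","long_pin")[0]["pixels"].astype(float)
def cost(x): # x: grasp offset x,y mm, z mm ; lean a,b deg ; small priors
    a,b=np.radians(x[3]),np.radians(x[4])
    g=p+np.array([x[0],x[1],x[2]+18.7])/1e3; tip=g-np.array([a,b,1])*.155
    m=mask(tip,a,b)
    return np.abs(m-r).sum()+ (x[0]/3)**2*10+(x[1]/2)**2*10+(x[2]/3)**2*10+(x[4]/1)**2*10
for x0 in ([0,0,0,0,0],[0,0,0,-3,0]):
    o=minimize(cost,x0,method="Nelder-Mead",options=dict(initial_simplex=np.array([x0]+[[*(np.array(x0)+2*np.eye(5)[i])] for i in range(5)]),maxiter=400))
    print(o.x.round(2),o.fun,cost([0]*5))
print("vertical in hole",proj("scene",[[.520,-.279,.045],[.520,-.279,.137],[.520,-.279,.182]]).round(1))
E
```

```text
[-2.17 -0.68 -2.74 -1.69  0.31] 291.0167284266015 369.0078431372549Traceback (most recent call last):
  File "<stdin>", line 11, in <module>
    res = _minimize_neldermead(fun, x0, args, callback, bounds=bounds,
                               **options)
    fsim[j] = func(sim[j])
              ~~~~^^^^^^^^
    fx = function(np.copy(x), *(wrapper_args + args))
  File "<stdin>", line 8, in cost
  File "fit.py", line 13, in mask
    uv=proj("scene",np.array(P))
  File "h.py", line 6, in proj
    c=optics.camera_info(n);E=c["extrinsics"];p=np.atleast_2d(P)@E[:3,:3].T+E[:3,3]
ValueError: time passes only in moves, steps and waits
```

The fit gives about 2° lean with the head toward -x and the axis about 2 mm to -x of the TCP. I'll straighten it, shift over, and lower to just above the lug.

```bash
sed -i 's/^def proj(n,P):/_C={n:optics.camera_info(n) for n in ("scene","top")}\ndef proj(n,P):/; s/c=optics.camera_info(n);/c=_C[n];/' h.py
python3 -m crank '{"delta_pos":[[2,7,-2],[0.5,8,0],[0,0,0]],"delta_rot":[[0.035,0,0],[0,0,0],[0,0,0]]}' 10 60
python3 g.py .583 -.032 .29
python3 - <<'E'
from fit import *
im=optics.get_image("scene");cv2.imwrite("pics/s6f.png",im[:,:,::-1])
c=cv2.resize(im[120:260,160:280,::-1],None,fx=4,fy=4,interpolation=cv2.INTER_CUBIC)
L=np.array([0,.06,.12,.127,.172]); s=arm.observe();p=s["tcp_pos"]
uv=proj("scene",p+[-.002,0,-.138]+np.c_[0*L,0*L,L])
print(uv.round(1))
for a in uv: cv2.circle(c,tuple(((a+.5-[160,120])*4).astype(int)),2,(0,0,255),-1)
H=[.581,-.0325,.132]
for z in(.03,.081,.132):
  t=np.linspace(0,6.28,40);e=proj("scene",np.c_[H[0]+.015*np.cos(t),H[1]+.015*np.sin(t),0*t+z])
  for a in e: cv2.circle(c,tuple(((a+.5-[160,120])*4).astype(int)),1,(0,255,0),-1)
cv2.imwrite("pics/s6.png",c)
r=optics.cut_out("scene","long_pin")[0]["pixels"];np.save("m6.npy",r)
E
```

```text
time_s: 8.02
tcp_pos: [0.5829, -0.0311, 0.2969]
tool_rot: [0.566, -0.545, -0.429, 0.446]
wrist_force: [0.2, 0.5, -3.6]
grip_width: 0.0225
8.025 [ 0.5829 -0.0311  0.2969] [-0.13  0.38  1.45  0.    1.35 -1.47] F [ 0.2  0.5 -3.6] w 0.02253179078085658
tool mm [-0.8  6.9 -0.6]  yaxis [-0.037  0.009 -0.999] jaw [ 0.234  0.972 -0.   ] upright rotvec [-0.0384  0.     -0.0003]
[[217.9 219.6]
 [214.  193.4]
 [209.5 164.1]
 [209.  160.5]
 [205.2 135.9]]
```

View pics/s6.png

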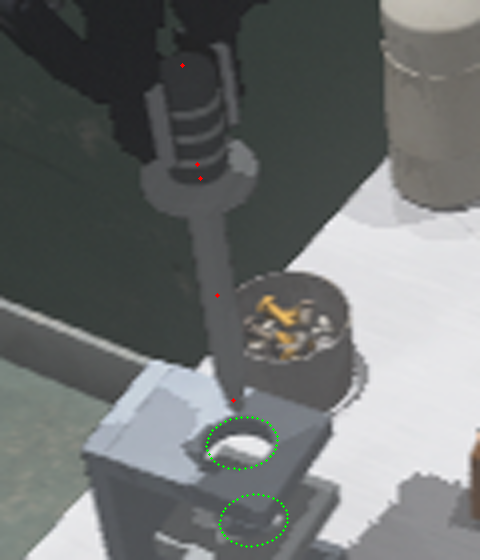

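```bash
python3 - <<'E'
from fit import *
from scipy.optimize import minimize
s=arm.observe();p=s["tcp_pos"]
r=np.load("m6.npy").astype(float)
print(r.sum())
w=np.ones_like(r)
def cost(x):
    a,b=np.radians(x[3]),np.radians(x[4])
    g=p+np.array([x[0],x[1],x[2]+18.7])/1e3; tip=g-np.array([a,b,1])*.155
    return np.abs(mask(tip,a,b)-r).sum()+ (x[0]/3)**2*5+(x[1]/2)**2*5+(x[2]/3)**2*5+(x[4]/1)**2*10
for x0 in ([0,0,0,0,0],[-1,0,-2,-2,0]):
    x0=np.array(x0,float)
    o=minimize(cost,x0,method="Nelder-Mead",options=dict(initial_simplex=np.vstack([x0,x0+2*np.eye(5)]),maxiter=500))
    x=o.x;a,b=np.radians(x[3:5]);tip=p+np.array([x[0],x[1],x[2]+18.7])/1e3-np.array([a,b,1])*.155
    print(x.round(2),o.fun,"tip",tip.round(4))
print(proj("scene",[[.581,-.0325,.155],[.581,-.0325,.16]]), onplane("scene",(218.7,221.4),.157))
E
```

```text
1148.0
[-2.53  0.65 -3.91  0.16  0.  ] 223.5120555758549 tip [ 0.5801 -0.0305  0.1576]
[-3.51  1.42 -2.54  0.09 -0.27] 230.67544944587516 tip [ 0.5793 -0.029   0.159 ]
[[218.64135096 220.92336668]
 [218.32965547 218.85689032]] [ 0.57906446 -0.03014825  0.157     ]
```

```bash
python3 -m crank '{"delta_pos":[[-1.7,2,-1.4],[0,10,-0.4],[0,12,-0.5],[0,12,-0.5],[0,0,0]],"delta_rot":[[0,0,0],[0,0,0],[0,0,0],[0,0,0],[0,0,0]]}' 10 60
python3 g.py .5839 -.0331 .2609
python3 - <<'E'
from fit import *
im=optics.get_image("scene")
c=cv2.resize(im[140:280,160:280,::-1],None,fx=4,fy=4,interpolation=cv2.INTER_CUBIC)
cv2.imwrite("pics/s7.png",c)
E
```

```text
time_s: 8.75
tcp_pos: [0.5838, -0.0333, 0.2589]
tool_rot: [0.566, -0.545, -0.429, 0.446]
wrist_force: [0.7, -1.1, -2.4]
grip_width: 0.0227
8.75 [ 0.5838 -0.0333  0.2589] [-0.14  0.41  1.5   0.    1.27 -1.47] F [ 0.7 -1.1 -2.4] w 0.022684037858992895
tool mm [ 0.2 -2.   0. ]  yaxis [-0.036  0.009 -0.999] jaw [ 0.234  0.972 -0.   ] upright rotvec [-0.0375  0.     -0.0003]
```

View pics/s7.png

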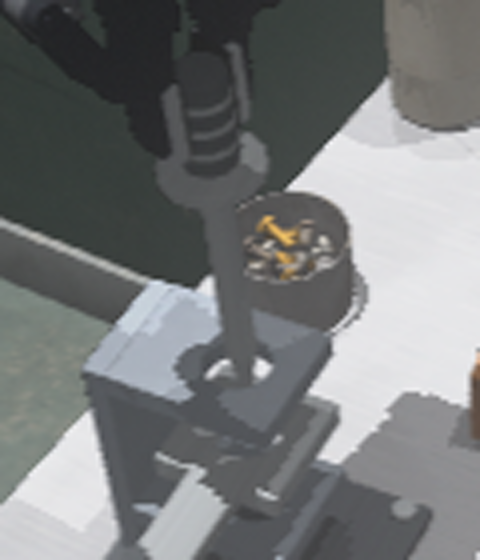

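The point is inside the top-lug hole, roughly centred (crop 241,378; the rim spans 205-273), with no contact force. Lowering further.

```bash
python3 -m crank '{"delta_pos":[[0,12,-0.5],[0,12,-0.5],[0,12,-0.5],[0,12,-0.5],[0,0,0]],"delta_rot":[[0,0,0],[0,0,0],[0,0,0],[0,0,0],[0,0,0]]}' 10 60
python3 g.py .5838 -.0333 .209
python3 - <<'E'
from fit import *
im=optics.get_image("scene")
c=cv2.resize(im[160:300,160:280,::-1],None,fx=4,fy=4,interpolation=cv2.INTER_CUBIC)
cv2.imwrite("pics/s8.png",c)
E
```

```text
time_s: 9.43
tcp_pos: [0.5843, -0.0334, 0.208]
tool_rot: [0.566, -0.545, -0.429, 0.445]
wrist_force: [0.3, -1.0, -3.0]
grip_width: 0.0224
9.425 [ 0.5843 -0.0334  0.208 ] [-0.14  0.46  1.56  0.    1.17 -1.47] F [ 0.3 -1.  -3. ] w 0.022427603646658946
tool mm [-0.  -1.   0.6]  yaxis [-0.036  0.008 -0.999] jaw [ 0.234  0.972 -0.   ] upright rotvec [-0.0365  0.     -0.0002]
```

View pics/s8.png

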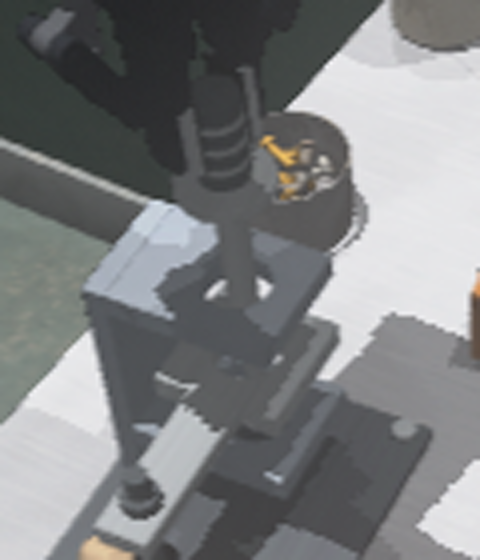

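The shaft (238,285) is central in the top hole and there is no side load. Continuing.

```bash
python3 -m crank '{"delta_pos":[[0,11,0.1],[0,11,-0.4],[0,11,-0.4],[0,8,-0.3],[0,0,0]],"delta_rot":[[0,0,0],[0,0,0],[0,0,0],[0,0,0],[0,0,0]]}' 10 60
python3 g.py .5838 -.0333 .151
python3 -m crank '{"delta_pos":[[0,4,-0.2],[0,2,-0.1],[0,0,0]],"delta_rot":[[0,0,0],[0,0,0],[0,0,0]]}' 10 60
python3 - <<'E'
from fit import *
im=optics.get_image("scene")
c=cv2.resize(im[160:300,160:280,::-1],None,fx=4,fy=4,interpolation=cv2.INTER_CUBIC)
cv2.imwrite("pics/s9.png",c)
E
```

```text
time_s: 10.1
tcp_pos: [0.5844, -0.0334, 0.165]
tool_rot: [0.565, -0.546, -0.43, 0.445]
wrist_force: [1.0, 1.1, -2.6]
grip_width: 0.0222
10.1 [ 0.5844 -0.0334  0.165 ] [-0.14  0.5   1.6   0.    1.08 -1.47] F [ 1.   1.1 -2.6] w 0.02220724953758367
tool mm [-0.1 14.   0.1]  yaxis [-0.034  0.008 -0.999] jaw [0.234 0.972 0.   ] upright rotvec [-0.0349  0.      0.    ]
time_s: 10.48
tcp_pos: [0.5849, -0.0334, 0.1592]
tool_rot: [0.565, -0.546, -0.43, 0.445]
wrist_force: [0.4, -0.2, -3.8]
grip_width: 0.0222
```

View pics/s9.png

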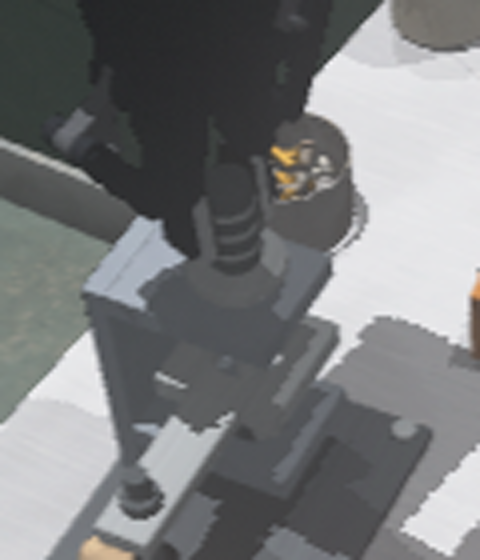

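The collar is just above the lug (about 8-10 mm). Small steps until contact.

```bash
python3 -m crank '{"delta_pos":[[0,3,0.2],[0,2,0],[0,0,0]],"delta_rot":[[0,0,0],[0,0,0],[0,0,0]]}' 10 60
python3 -m crank '{"delta_pos":[[0,1.2,0],[0,0.8,0]],"delta_rot":[[0,0,0],[0,0,0]]}' 10 60
```

```text
time_s: 10.9
tcp_pos: [0.5846, -0.0334, 0.1543]
tool_rot: [0.565, -0.546, -0.43, 0.445]
wrist_force: [0.2, -0.6, -2.4]
grip_width: 0.0222
time_s: 11.15
tcp_pos: [0.5846, -0.0334, 0.1522]
tool_rot: [0.565, -0.546, -0.43, 0.445]
wrist_force: [-0.6, -0.7, -3.4]
grip_width: 0.0227
```

```bash
python3 -m crank '{"delta_pos":[[0,1,0],[0,0.5,0]],"delta_rot":[[0,0,0],[0,0,0]]}' 10 60
python3 -m crank '{"delta_pos":[[0,1,0],[0,0.5,0]],"delta_rot":[[0,0,0],[0,0,0]]}' 10 60
```

```text
time_s: 11.4
tcp_pos: [0.5846, -0.0333, 0.1506]
tool_rot: [0.565, -0.546, -0.43, 0.445]
wrist_force: [0.0, 0.6, -3.2]
grip_width: 0.0227
time_s: 11.65
tcp_pos: [0.5845, -0.0333, 0.149]
tool_rot: [0.565, -0.546, -0.43, 0.445]
wrist_force: [-0.1, 0.0, -1.2]
grip_width: 0.0226
```

```bash
python3 -m crank '{"delta_pos":[[0,0.6,0],[0,0,0]],"delta_rot":[[0,0,0],[0,0,0]]}' 10 60
python3 -m crank '{"delta_pos":[[0,0.8,0],[0,0,0]],"delta_rot":[[0,0,0],[0,0,0]]}' 10 60
```

```text
time_s: 11.9
tcp_pos: [0.5846, -0.0333, 0.149]
tool_rot: [0.565, -0.546, -0.43, 0.444]
wrist_force: [0.9, -0.9, -2.2]
grip_width: 0.0225
time_s: 12.15
tcp_pos: [0.5847, -0.0333, 0.149]
tool_rot: [0.564, -0.546, -0.43, 0.444]
wrist_force: [-0.4, -0.5, -2.0]
grip_width: 0.0226
```

```bash
python3 -m crank '{"delta_pos":[[0,2,0]],"delta_rot":[[0,0,0]]}' 10 60
python3 - <<'E'
from fit import *
im=optics.get_image("scene")
c=cv2.resize(im[160:300,160:280,::-1],None,fx=4,fy=4,interpolation=cv2.INTER_CUBIC)
cv2.imwrite("pics/s10.png",c)
s=arm.observe();print(s["wrist_force"],s["torque"],s["tcp_pos"])
E
```

```text
time_s: 12.28
tcp_pos: [0.5848, -0.0333, 0.1487]
tool_rot: [0.564, -0.547, -0.431, 0.444]
wrist_force: [-13.3, 1.8, 29.9]
grip_width: 0.0224
[-9.31433516  0.51271339 17.63024713] [ 0.09257864  1.61066125 -0.03678293] [ 0.5847685  -0.03324707  0.14882687]
```

View pics/s10.png

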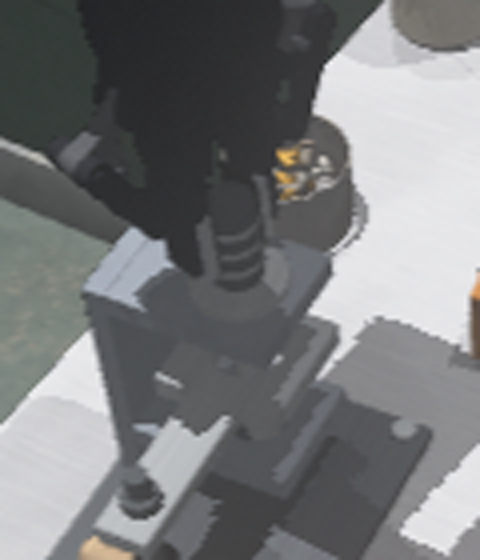

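Contact is firm (30 N), at exactly the height expected for the collar on the lug. I'll relax the push and release.

```bash
python3 -m crank '{"delta_pos":[[0,0,0],[0,0,0]],"delta_rot":[[0,0,0],[0,0,0]]}' 10 60
python3 -m crank '{"delta_pos":[[0,0,0],[0,0,0],[0,0,0],[0,0,0]],"delta_rot":[[0,0,0],[0,0,0],[0,0,0],[0,0,0]]}' 60 40
python3 g.py .5847 -.0333 .25
```

```text
time_s: 12.58
tcp_pos: [0.5849, -0.0333, 0.149]
tool_rot: [0.564, -0.547, -0.431, 0.444]
wrist_force: [-1.2, 0.7, -1.1]
grip_width: 0.0225
time_s: 13.08
tcp_pos: [0.5854, -0.0334, 0.1487]
tool_rot: [0.564, -0.547, -0.431, 0.444]
wrist_force: [0.3, 0.1, -0.8]
grip_width: 0.0597
13.075 [ 0.5854 -0.0334  0.1487] [-0.14  0.52  1.61  0.    1.04 -1.47] F [ 0.3  0.1 -0.8] w 0.05971707130852813
tool mm [  -0.  -101.2    3.7]  yaxis [-0.029  0.007 -1.   ] jaw [0.234 0.972 0.   ] upright rotvec [-0.0299  0.      0.0004]
```

Released with no reaction. Retreating straight up, then off to the side so the top camera can see.

```bash
python3 -m crank '{"delta_pos":[[0,-10,0.3],[0,-20,0.6],[0,-30,1],[0,-40,1],[0,-30,0],[0,0,0]],"delta_rot":[[0,0,0],[0,0,0],[0,0,0],[0,0,0],[0,0,0],[0,0,0]]}' 60 40
python3 -m crank '{"delta_pos":[[30,0,10],[50,0,15],[50,0,20],[50,0,20],[50,0,20],[50,0,20],[30,0,10],[0,0,0]],"delta_rot":[[0,0,0],[0,0,0],[0,0,0],[0,0,0],[0,0,0],[0,0,0],[0,0,0],[0,0,0]]}' 60 40
python3 - <<'E'
from fit import *
im=optics.get_image("scene")
cv2.imwrite("pics/s11.png",cv2.resize(im[160:300,160:280,::-1],None,fx=4,fy=4,interpolation=cv2.INTER_CUBIC))
t=optics.get_image("top")
cv2.imwrite("pics/t11.png",t[:,:,::-1])
for n in ("scene","top"):
  for k in("long_pin","short_pin"):
    print(n,k,[(round(d["conf"],2),np.round(d["extent"],1)) for d in optics.cut_out(n,k)[:2]])
E
```

```text
time_s: 13.82
tcp_pos: [0.5864, -0.0337, 0.2863]
tool_rot: [0.563, -0.548, -0.432, 0.443]
wrist_force: [0.4, 0.4, -0.6]
grip_width: 0.0602
time_s: 14.82
tcp_pos: [0.5436, 0.3038, 0.2841]
tool_rot: [0.565, -0.547, -0.428, 0.445]
wrist_force: [0.1, -0.5, -0.5]
grip_width: 0.06
scene long_pin [(0.85, array([218.2, 222.8,  26.5,  36.8]))]
scene short_pin [(0.83, array([300.4, 207.9,  22.2,  42.1]))]
top long_pin [(0.66, array([234.2, 181.1,  23.7,  21.6]))]
top short_pin []
```

View pics/s11.png

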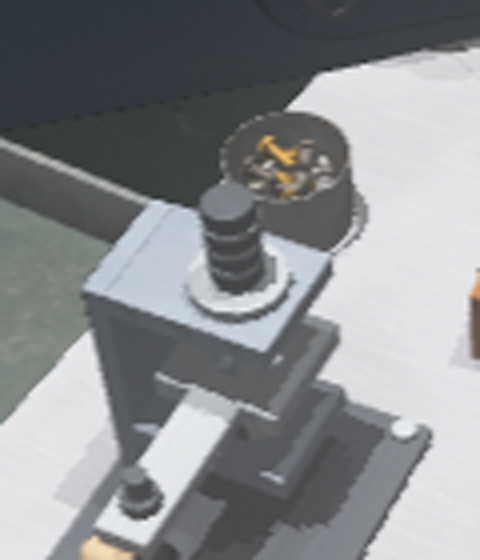

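View pics/t11.png

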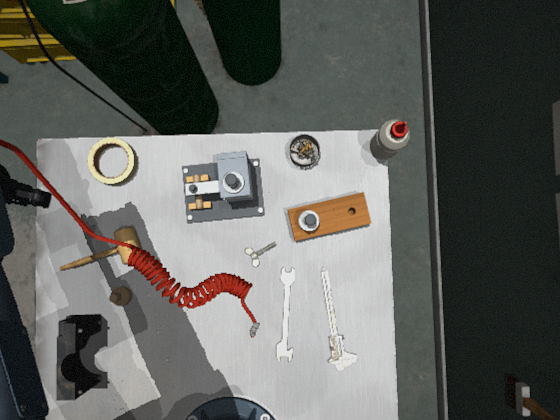

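The collar sits flat on the top lug (scene crop 239,280; top view 234,181). The short pin is still in the block (308,220), the other hole is empty (351,211), and the gripper is clear.

```bash
python3 -c "
from plant import arm
print(arm.finish_job())"
```

```text
the job is handed in; nothing more can be done
None
```

The long pin is fitted in the clamp and the job is handed in, at about 15 s of the 45 s allowed. I gripped the pin by its head, straightened a lean of about 2°, and lowered it through the three holes until the collar met the top lug. I then relaxed the push and let go.

- **Seating:** The collar met the lug at the height I had worked out for it. The last push peaked at about 30 N vertically at the wrist, within the 120 N limit. Letting go gave no reaction.
- **Final pictures:** Both cameras show the collar flat and centred on the top lug. The short pin is still standing in the block, and the gripper is well clear.
- **Did not agree:** The network missed the short pin in the last top view. It found it in the scene view, and it is plain in the picture.
- **Not seen directly:** The point below the bottom lug was hidden from view. I take it as through because the collar is seated.

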